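# Shut and lock the drive-bay hatch of a tube conveyor

### The arm

A 7-joint arm with a two-finger parallel gripper is mounted at the origin on the work surface. World frame = base frame: x ahead of the robot, y to its left, z up, the work surface at z = 0. Lengths are in mm, angles in rad, forces in N, time in s.
With the tool pointing down it reaches from about 425 to 875 mm from the base axis. Payload 8.4 kg.
Tool frame: the origin (TCP) lies between the finger pads; the fingertips stand 17 mm ahead of it and the grasp point (between the pads) lies 2 mm behind it; z points along the fingers, y is the direction in which the jaws open and shut (so a half turn about z gives the same grasp; the last joint's range is limited). The gripper opens to 85 mm and grips with 20 to 120 N. Pads are 22 mm wide; open, the fingers measure 114 mm over their backs; the gripper's body (76 mm by 85 mm) begins 54 mm behind the grasp point. The pads swing forward as they close: fully open they stand 13 mm farther back than shut.
Start: joints at [-1.343, 0.333, 0.04, 1.465, -0.013, 1.343, -0.059], TCP at [208.66, 615.57, 248.308] pointing down, gripper open.
Joint ranges: [-2.58, 2.58], [-0.38, 2.09], [-1.3, 1.39], [0.25, 2.4], [-1.5, 4.64], [0.08, 2.09], [-2.65, 2.65]. Speed limits (rad/s): [2.22, 2.22, 2.79, 2.79, 3.14, 3.14, 3.14].

### API

Orientations are given as a unit quaternion [w, x, y, z].
In Python, from rig import r gives the robot as it stands. The module is installed in compiled form; this text tells all that it offers.
- The arm moves only by the tool step_arm, never from a script. Its argument "motion" is a list of rows, each a list of 2 entries, a list of its own where there are three numbers: the shift along the tool's x, y, z each as a share of 0.08 m, from -1 to 1, then the turn about the tool's z as a share of 2 pi rad, from -1 to 1. A call has 1 to 5 rows; each row is the pose to reach, as a shift and turn from the pose commanded when the call began, along the tool's axes at that moment, turning the shorter way round; what a row does not reach only later rows make up. A row lasts 1/12 s, in which the tool goes at most 41.7 mm and 7.16 degrees, less where a joint would pass 70% of its speed; a pose out of reach is approached as far as the arm can. A call with a number of a shift or a turn outside -1 to 1 is refused whole. A call with a gripper value outside its range is refused whole. "grip" is the gripper's target within -1 to 1 (shut at 1, half-way at 0, fully open at -1), set as the call begins (left out, the last holds). The fingers move at their own pace and stop on an object; "newtons" is the grip in N (left out, the last holds). Time passes only in rows, so rows that repeat a pose let the fingers close. It gives the time, the measured TCP pose, the force and the opening at its end, in the units of the state.
- r.get_state(): the state, without advancing time (a new reading comes with each control period).
- r.get_image(name): name is "scene" or "top"; returns a dict with "color" (384x512x3 uint8, red, green, blue), "intrinsics" (3x3 intrinsics, pixels), "R" (3x3) and "t" (3): a world point X has camera coordinates R X + t. Camera axes: x right, y down, z forward; pixel columns grow to the right and rows downward; lengths in mm; the calibration is good to about 2 mm. A picture is of the moment at which its call begins. There is no depth.
- r.sign_off(): hands the job in, once; it reports no verdict.
Trained networks look in a picture, given as the dict that the camera call returned (one of the last four; its "shot" number tells which), for a name from the list of things; names that differ only in an ending like _2 or _b are one class to them, and where a whole thing is asked for, a point or a joint stands for the part that bears it (a point fixed in the world has none). Each returns a list of dicts, best first, with "conf" (0 to 1); they miss things now and then, are a little off and sometimes report something else, mostly with a low value. They report only what shows in the picture. A call takes as long as a camera call.
- r.trace(thing, picture): "pixels" (384x512 bool, what is visible of it) and "extent" ([left, top, right, bottom] in pixels, round what is visible of it).
- r.pinpoint(thing, picture): "centre" ([column, row] in pixels: a listed point, or the origin of a listed thing).
The state is a dict: "time_s": time; "joint_positions": joint angles; "qvel": joint speeds; "joint_torque": joint torques, N m; "tcp_pos": TCP position; "tcp_rot": TCP orientation; "contact_force": force on the tool from outside, world axes, zero at the start; "moment": the same for the moment, N m; "width": opening from 0.0 (shut) to 1.0 (fully open).
Only numpy, scipy, OpenCV 4.12 (cv2) and the standard library are available. Lean on these libraries where they do the work, as an engineer would, in place of code of your own. Each camera call takes 0.05 s, during which the arm holds its last target.

### The job

A jam in the tube conveyor has been cleared and its drive-bay hatch still stands open. Push the hatch down with the fingertips until it lies fully shut, then set a fingertip in the slot of each of its two quarter-turn fasteners and turn it clockwise to its stop, so that both are locked. Pick nothing up, do not lift the hatch, and leave the tubes in the lane, the loose cap, the beaker and the bottle where they stand.

Things in the scene. Friction and masses are not known exactly. Their poses are not given: they have to be found in the camera images.
- module: white conveyor module, fixed, 340 (x) x 460 (y) x 110 mm high to its flat deck. Origin under its centre, x to the far side. The hatch lies in the deck from x = -130 mm (free edge) to +70 mm (hinge) and is 272 mm wide. The lane with the pucks runs along y at x = 120 mm, its rails 14 mm above the deck; a photo-eye bracket at x = 160, y = 190 mm rises 56 mm above the deck
- hatch (a joint): opening angle of the grey hatch in rad: 0 shut, flush with the deck; starts at 0.45 to 0.85. Hatch 14 mm thick, 199 mm from hinge line to free edge, about 0.5 kg. A stiff hinge holds it at any angle; 1 to 3 N on the free edge push it down and it does not spring back. Cam tongues below it strike the frame if the fasteners are turned before it is fully down
- hatch_hinge (a point): middle of the hatch's hinge line, on the far side of the hatch, level with the deck; its x axis points from the free edge to the hinge within the hatch's plane (it tilts with the hatch), y along the hinge, z out of the hatch's top face
- hatch_edge (a point): middle of the hatch's free edge (the edge nearer the robot), on its top face; same axes as hatch_hinge. The flat face between the two fasteners is 70 mm wide
- head_left: left fastener's head (module's +y side): round, black, 70 mm diameter, flush in the hatch, crossed over its whole diameter by a slot 30 mm wide, 14 mm deep, with a steel floor. Origin on its turning axis, level with the hatch's top face, 140 mm from the hinge line and 70 mm from the hatch's middle line; x axis along the slot, z out of the hatch. It cannot be gripped from outside
- head_right: right fastener's head (module's -y side): round, black, 70 mm diameter, flush in the hatch, crossed over its whole diameter by a slot 30 mm wide, 14 mm deep, with a steel floor. Origin on its turning axis, level with the hatch's top face, 140 mm from the hinge line and 70 mm from the hatch's middle line; x axis along the slot, z out of the hatch. It cannot be gripped from outside
- cam_left (a joint): angle of the left fastener in rad: 0 unlocked (slot parallel to the free edge), pi/2 locked at its stop (slot in line with the two black index lines on the hatch). Grows clockwise seen from above; starts between 0 and 0.3; stays where it is left; takes about 0.08 N m to turn
- cam_right (a joint): angle of the right fastener in rad: 0 unlocked (slot parallel to the free edge), pi/2 locked at its stop (slot in line with the two black index lines on the hatch). Grows clockwise seen from above; starts between 0 and 0.3; stays where it is left; takes about 0.08 N m to turn
- puck1: carrier puck (40 mm diameter, 22 mm high) with an upright red-capped sample tube, 110 mm over all, standing in the lane; origin under its centre
- puck2: the same puck with an uncapped tube, standing in the lane; origin under its centre
- puck3: the same puck with a red-capped tube, standing in the lane; origin under its centre
- cap: one loose red tube cap, 19 mm diameter and 20 mm high, standing on the module's deck beside the hatch; origin under its centre
- beaker: clear plastic beaker, 84 mm diameter, 110 mm high, on the bench; origin under its centre
- bottle: white bottle, 70 mm diameter, 165 mm high, on the bench; origin under its centre

How it is judged:
By the outcome, as a careful person would: the job done as asked, in the order asked, and still so for the second after the job is handed in, with the robot touching nothing.
It also fails if it takes over 58 s, if anything falls off the work surface, if the arm or the gripper's body presses on something with over 40 N, if the wrist force passes 120 N, or if a joint passes its speed limit or range.

## Working session

There is one attempt and no reset: what is moved stays moved. The work goes in short steps, Python scripts to look and compute and a tool call to move; the robot and the scene stay as the last step left them, time stands still between calls to the robot, and variables do not carry over. Pictures are saved under pics/ and viewed, and the job is handed in when it is done.

Besides the shell and the picture viewer there is one more tool, called after "Request:" in YAML: its name, and indented under it one key for each argument. step_arm: Moves the arm, as the interface text tells. Shift numbers are shares of 0.08 m and turn numbers shares of 2 pi rad, none past 1 either way. Its arguments: {"type":"object","properties":{"motion":{"type":"array"},"grip":{"type":"number"},"newtons":{"type":"number"}},"required":["motion"]}

```bash
mkdir -p pics; cat > h.py <<'E'
import numpy as np,cv2
from rig import r
def save(p,n):
    cv2.imwrite('pics/'+n,cv2.cvtColor(p['color'],cv2.COLOR_RGB2BGR))
def ray(p,uv):
    K,R,t=map(np.array,(p['intrinsics'],p['R'],p['t']))
    d=R.T@np.linalg.solve(K,np.array([uv[0],uv[1],1.])); c=-R.T@t
    return c,d
def atz(p,uv,z):
    c,d=ray(p,uv); return c+d*(z-c[2])/d[2]
def proj(p,X):
    K,R,t=map(np.array,(p['intrinsics'],p['R'],p['t']))
    q=K@(R@np.array(X,float)+t); return q[:2]/q[2]
E
python3 - <<'E'
from h import *
s=r.get_state(); print(s)
for n in('scene','top'):
    p=r.get_image(n); save(p,n+'0.png'); print(n,-np.array(p['R']).T@np.array(p['t']),np.round(p['R'],3).tolist())
    for th in['hatch_hinge','hatch_edge','head_left','head_right','module','puck1','puck2','puck3','cap','beaker','bottle']:
        print(th,[(np.round(d['centre'],1).tolist(),round(d['conf'],2)) for d in r.pinpoint(th,p)[:3]])
E
```

```text
{'time_s': 0.0, 'joint_positions': array([-1.34316223,  0.33392292,  0.03987838,  1.46624189, -0.01343372,
        1.34328728, -0.05849444]), 'qvel': array([ 5.92423500e-04, -5.40034137e-04,  3.98700279e-05,  3.95143957e-04,
        9.71264641e-04,  1.41959533e-03,  1.30543646e-03]), 'joint_torque': array([ 5.59288928e-04, -6.58569002e+01,  1.36535648e+00, -4.05556941e+01,
        1.66443712e-02,  1.28517966e-02,  5.15959277e-05]), 'tcp_pos': array([208.56413172, 615.19590998, 247.42790231]), 'tcp_rot': array([-9.11822305e-05,  1.62702092e-01,  9.86674918e-01, -7.91458039e-04]), 'contact_force': array([-0.13569911,  0.538162  ,  0.12629765]), 'moment': array([ 0.02944872, -0.02911968,  0.0164121 ]), 'width': 1.000012207877563}
scene [1206.20716549 -788.78080841  817.69533605] [[0.793, 0.609, 0.012], [0.369, -0.465, -0.805], [-0.484, 0.643, -0.594]]
hatch_hinge [([259.7, 212.0], 0.57), ([224.1, 161.7], 0.42)]
hatch_edge [([223.3, 160.0], 0.69)]
head_left [([248.1, 167.4], 0.72)]
head_right [([216.1, 180.4], 0.81)]
module [([243.9, 225.5], 0.64)]
puck1 [([242.7, 235.2], 0.75), ([289.0,
[... 217 characters left out ...]
], 0.56)]
beaker [([132.3, 282.7], 0.64)]
bottle [([308.6, 155.0], 0.75)]
top [ 391.11733425   17.62763183 1660.99206065] [[0.02, -1.0, 0.008], [-0.99, -0.021, -0.138], [0.138, -0.005, -0.99]]
hatch_hinge [([280.9, 170.3], 0.93)]
hatch_edge [([272.8, 219.3], 0.6)]
head_left [([253.3, 202.9], 0.51)]
head_right []
module [([278.4, 196.4], 0.61), ([260.8, 156.7], 0.35)]
puck1 [([317.4, 162.8], 0.69), ([384.7, 219.7], 0.67), ([282.4, 157.6], 0.51)]
puck2 [([317.4, 162.8], 0.69), ([384.7, 219.7], 0.67), ([282.4, 157.6], 0.51)]
puck3 [([317.4, 162.8], 0.69), ([384.7, 219.7], 0.67), ([282.4, 157.6], 0.51)]
cap [([326.1, 223.5], 0.38)]
beaker [([384.3, 216.1], 0.92), ([277.1, 196.4], 0.3)]
bottle []
```

```bash
python3 - <<'E'
import cv2
a=cv2.imread('pics/scene0.png');cv2.imwrite('pics/scene0b.png',cv2.resize(a[110:310,110:360],None,fx=3,fy=3,interpolation=2))
a=cv2.imread('pics/top0.png');cv2.imwrite('pics/top0b.png',cv2.resize(a[120:270,200:420],None,fx=3.6,fy=3.6,interpolation=2))
E
```

```text
(no output)
```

View pics/scene0b.png

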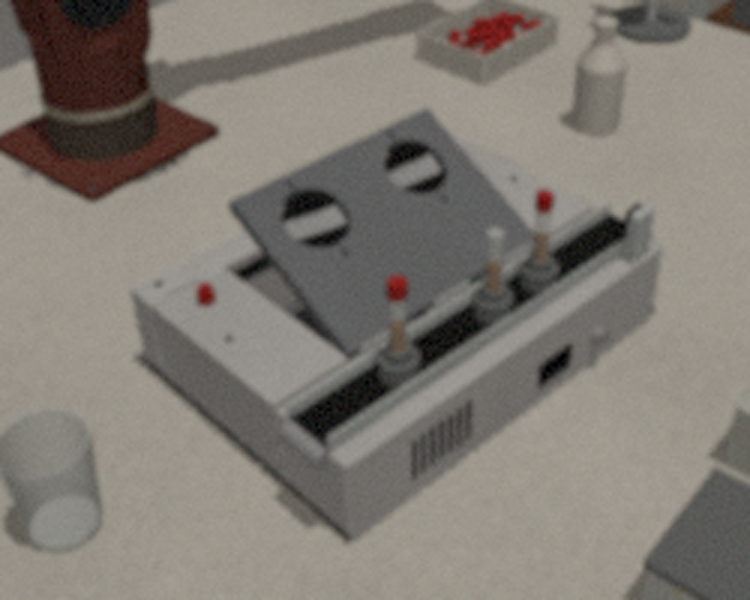

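View pics/top0b.png

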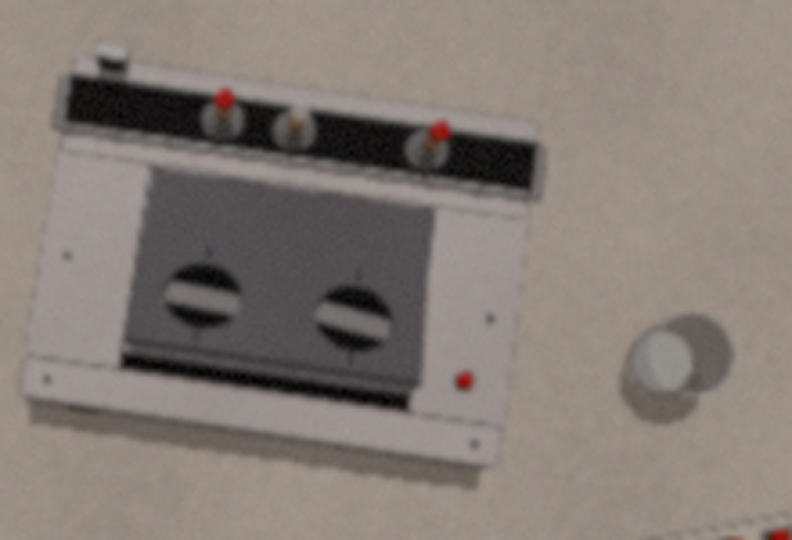

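View pics/top0.png

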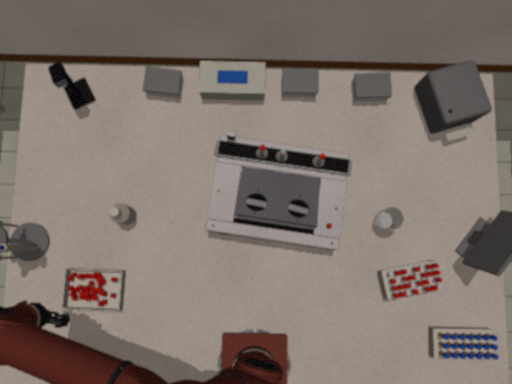

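```bash
cat > fit.py <<'E'
from h import *
from scipy.optimize import least_squares
import json
def main():
    ps=r.get_image('scene'); pt=r.get_image('top')
    S=lambda u,v:(110+u/3-.33,110+v/3-.33); T=lambda u,v:(200+u/3.6-.36,120+v/3.6-.36)
    O=[] # (pic, uv, kind, coords, weight)
    D=lambda x,y,z=110:('m',(x,y,z)); H=lambda d,y:('h',(d,y,0))
    for uv,k,w in [((350,462),D(170,-230),1),((136,295),D(-170,-230),1),((658,250),D(170,230),.5),
        ((428,110),H(199,136),1),((232,205),H(199,-136),1),((345,352),H(0,-136),.7),((416,166),H(140,70),1),((316,217),H(140,-70),1),((348,538),D(170,-230,0),.7)]:
        O.append((ps,S(*uv),k,w,'s'))
    for uv,k,w in [((25,395),D(-170,230),.7),((492,463),D(-170,-230),.7),((78,60),D(170,230),.7),((540,125),D(170,-230),.7),
        ((150,168),H(0,136),.7),((433,207),H(0,-136),.7),((123,345),H(199,136),1),((418,385),H(199,-136),1),((204,296),H(140,70),1),((353,318),H(140,-70),1)]:
        O.append((pt,T(*uv),k,w,'t'))
    def X(q,k):
        x,y,a,th=q; kind,(u,v,z)=k
        m=np.array([u,v,z]) if kind=='m' else np.array([70-u*np.cos(th),v,110+u*np.sin(th)])
        c,s=np.cos(a),np.sin(a); return np.array([x+c*m[0]-s*m[1],y+s*m[0]+c*m[1],m[2]])
    f=lambda q:np.concatenate([(proj(p,X(q,k))-uv)*w for p,uv,k,w,_ in O])
    o=least_squares(f,[580,-20,0,.6],loss='soft_l1'); print(o.x)
    for p,uv,k,w,n in O: print(n,k,np.round(proj(p,X(o.x,k))-uv,1))
    q=o.x; json.dump(list(q),open('fit.json','w'))
    for n,d,y in(('edge',199,0),('L',140,70),('R',140,-70),('hinge',0,0)):
        print(n,X(q,('h',(d,y,0))).round(1),'shut',X([*q[:3],0],('h',(d,y,0))).round(1))
    # slot angles: slot end points clicked in top
    a,th=q[2],q[3]; c,s=np.cos(a),np.sin(a)
    P0=X(q,('h',(0,0,0))); ex=np.array([c*np.cos(th),s*np.cos(th),-np.sin(th)]); ey=np.array([-s,c,0]); n=np.cross(ex,ey)
    def on(p,uv):
        C,d=ray(p,uv); k=np.dot(P0-C,n)/np.dot(d,n); v=C+k*d-P0; return np.array([v@ex,v@ey])
    for nm,p,F,e1,e2 in(('L',pt,T,(166,291),(241,303)),('R',pt,T,(315,312),(390,331)),('L',ps,S,(387,183),(441,157)),('R',ps,S,(283,232),(348,207))):
        A,B=on(p,F(*e1)),on(p,F(*e2)); d=A-B
        if d[1]<0:d=-d
        print(nm,A.round(),B.round(),'cam angle',np.arctan2(d[0],d[1]))
main()
E
python3 fit.py
```

```text
[ 6.08198041e+02 -7.08823489e+01 -1.24318014e-01  4.43902563e-01]
s ('m', (170, -230, 110)) [-1.3 -0.2]
s ('m', (-170, -230, 110)) [-3.  -3.4]
s ('m', (170, 230, 110)) [ 2.1 -3.6]
s ('h', (199, 136, 0)) [-1.5 -0.2]
s ('h', (199, -136, 0)) [-1.2 -0.6]
s ('h', (0, -136, 0)) [2.1 0.5]
s ('h', (140, 70, 0)) [-0.5  0.6]
s ('h', (140, -70, 0)) [-0.2  0.8]
s ('m', (170, -230, 0)) [1.1 2.2]
t ('m', (-170, 230, 110)) [-2.4  0.5]
t ('m', (-170, -230, 110)) [1.5 1.2]
t ('m', (170, 230, 110)) [-1.7 -2.4]
t ('m', (170, -230, 110)) [-0.3 -1.8]
t ('h', (0, 136, 0)) [ 0.5 -0.9]
t ('h', (0, -136, 0)) [-0.7 -0.5]
t ('h', (199, 136, 0)) [-0.7 -1.3]
t ('h', (199, -136, 0)) [ 0.5 -0.2]
t ('h', (140, 70, 0)) [-0.8 -0. ]
t ('h', (140, -70, 0)) [-0.3 -0. ]
edge [499.3 -57.3 195.5] shut [480.2 -54.9 110. ]
L [560.9   5.6 170.1] shut [547.4   7.3 110. ]
R [ 543.5 -133.3  170.1] shut [ 530.1 -131.7  110. ]
hinge [677.7 -79.6 110. ] shut [677.7 -79.6 110. ]
L [-140.  103.] [-141.   33.] cam angle 0.016503770198256468
R [-139.  -36.] [-148. -106.] cam angle 0.1223903788171418
L [-139.   28.] [-137.  108.] cam angle 0.028623490856185076
R [-144. -109.] [-135.  -30.] cam angle 0.1092451151980623
```

```bash
cat > d.py <<'E'
import sys
from h import *
from scipy.spatial.transform import Rotation as Ro
def go(x,y,z,yawy=None):
    """shares to reach target TCP x,y,z and tool-y heading (deg)"""
    s=r.get_state(); w,a,b,c=s['tcp_rot']; R=Ro.from_quat([a,b,c,w]).as_matrix()
    d=R.T@(np.array([x,y,z])-s['tcp_pos'])/80
    h=np.degrees(np.arctan2(R[1,1],R[0,1]))
    print('t',round(s['time_s'],2),'tcp',s['tcp_pos'].round(1),'heading',round(h,1),'F',s['contact_force'].round(1),'M',s['moment'].round(2),'w',round(s['width'],3),'j',s['joint_positions'].round(2))
    print('shares',d.round(3),'turn',None if yawy is None else round((-(yawy-h)+180)%360-180,1)/360, 'R',R.round(3).tolist())
if __name__=='__main__': go(*map(float,sys.argv[1:]))
E
python3 d.py 420 300 260 82; python3 -c "
from h import *
p=r.get_image('top');
for uv in((121,217),):print(atz(p,uv,0))"
```

```text
t 1.3 tcp [208.7 615.6 248.3] heading 71.3 F [-0.1  0.  -0.4] M [ 0.01 -0.01  0.02] w 0.996 j [-1.34  0.33  0.04  1.47 -0.01  1.34 -0.06]
shares [-3.768 -2.888 -0.146] turn -0.02972222222222222 R [[-0.947, 0.321, -0.0], [0.321, 0.947, -0.0], [0.0, -0.0, -1.0]]
[514.00053465 495.86550605   0.        ]
```

Request:
step_arm:
  motion:
    - [[-0.94,-0.72,-0.1],0]
    - [[-0.94,-0.72,-0.1],0]
    - [[-0.94,-0.72,-0.1],0]
  grip: 1
  newtons: 20

```text
time_s: 1.6
tcp_pos: [266.4, 532.3, 257.1]
tcp_rot: [0.001, 0.166, 0.986, -0.0]
contact_force: [0.9, -0.9, 1.3]
width: 0.606
```

Request:
step_arm:
  motion:
    - [[-0.94,-0.72,-0.05],0]
    - [[-0.94,-0.72,-0.05],0]
    - [[-0.94,-0.72,-0.05],0]

```text
time_s: 1.85
tcp_pos: [319.0, 452.9, 261.2]
tcp_rot: [0.001, 0.166, 0.986, -0.0]
contact_force: [1.9, -0.2, 0.1]
width: 0.146
```

Request:
step_arm:
  motion:
    - [[-0.94,-0.72,0],0]
    - [[-0.94,-0.72,0],0]
    - [[-0.94,-0.72,0],0]

```text
time_s: 2.1
tcp_pos: [371.1, 373.8, 260.8]
tcp_rot: [0.001, 0.166, 0.986, -0.0]
contact_force: [1.8, -0.5, -0.8]
width: 0.0
```

Request:
step_arm:
  motion:
    - [[-0.94,-0.72,0],0]
    - [[-0.94,-0.72,0],0]
    - [[-0.94,-0.72,0],0]

```text
time_s: 2.35
tcp_pos: [423.4, 294.8, 260.9]
tcp_rot: [0.001, 0.166, 0.986, -0.0]
contact_force: [0.7, -0.6, -0.8]
width: -0.001
```

```bash
python3 d.py 514 -59 240 82
```

```text
t 2.35 tcp [423.4 294.8 260.9] heading 70.8 F [ 0.7 -0.6 -0.8] M [-0.01  0.01  0.04] w -0.001 j [-0.96  0.05  0.28  1.78 -0.01  1.31  0.55]
shares [-2.521 -3.806  0.268] turn -0.03111111111111111 R [[-0.945, 0.328, 0.002], [0.328, 0.945, -0.001], [-0.002, -0.0, -1.0]]
```

Request:
step_arm:
  motion:
    - [[-0.63,-0.95,0],0]
    - [[-0.63,-0.95,0],0]
    - [[-0.63,-0.95,0],0]

```text
time_s: 2.6
tcp_pos: [445.2, 205.7, 260.8]
tcp_rot: [0.001, 0.167, 0.986, -0.001]
contact_force: [0.2, -0.5, 0.4]
width: -0.003
```

Request:
step_arm:
  motion:
    - [[-0.63,-0.95,0],0]
    - [[-0.63,-0.95,0],0]
    - [[-0.63,-0.95,0],0]

```text
time_s: 2.85
tcp_pos: [467.9, 117.6, 260.9]
tcp_rot: [0.001, 0.167, 0.986, -0.0]
contact_force: [1.0, -0.1, -0.5]
width: -0.005
```

Request:
step_arm:
  motion:
    - [[-0.63,-0.95,0],0]
    - [[-0.63,-0.95,0],0]
    - [[-0.63,-0.95,0],0]

```text
time_s: 3.1
tcp_pos: [490.8, 29.4, 261.0]
tcp_rot: [0.001, 0.167, 0.986, -0.001]
contact_force: [-0.8, -0.9, 0.9]
width: 0.001
```

Request:
step_arm:
  motion:
    - [[-0.63,-0.95,0],-0.031]
    - [[-0.63,-0.95,0],-0.031]
    - [[-0.63,-0.95,0],-0.031]
    - [[-0.63,-0.95,0],-0.031]

```text
time_s: 3.43
tcp_pos: [513.4, -56.6, 260.8]
tcp_rot: [0.001, 0.069, 0.998, -0.001]
contact_force: [0.0, 0.5, -0.6]
width: 0.003
```

```bash
python3 d.py 514 -59 125 82; python3 -c "
from h import *
p=r.get_image('scene');save(p,'s1.png')
a=cv2.imread('pics/s1.png');cv2.imwrite('pics/s1b.png',cv2.resize(a[60:310,110:360],None,fx=2.4,fy=2.4,interpolation=2))"
```

```text
t 3.43 tcp [513.4 -56.6 260.8] heading 82.0 F [ 0.   0.5 -0.6] M [ 0.    0.03 -0.  ] w 0.003 j [-0.6   0.04  0.65  1.8  -0.02  1.31  1.49]
shares [-0.009 -0.026  1.697] turn 0.0 R [[-0.99, 0.138, 0.001], [0.138, 0.99, -0.002], [-0.001, -0.001, -1.0]]
```

View pics/s1b.png

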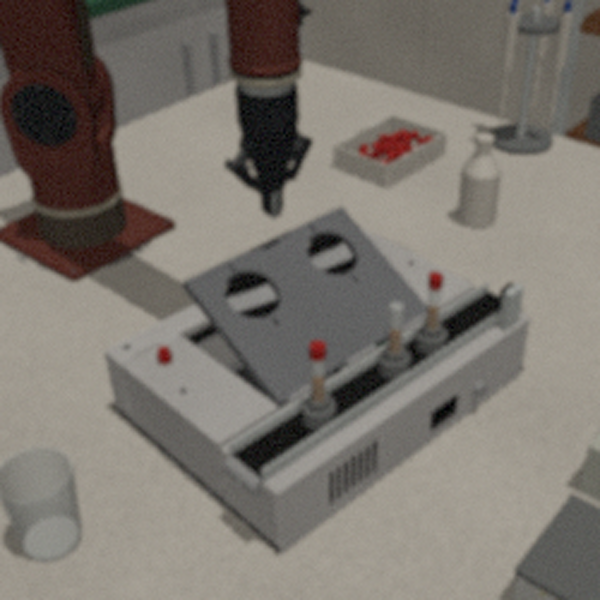

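Request:
step_arm:
  motion:
    - [[0,0,0.3],0]
    - [[0,0,0.55],0]
    - [[0,0,0.65],0]
    - [[0,0,0.75],0]
    - [[0,0,0.85],0]

```text
time_s: 3.9
tcp_pos: [513.2, -51.0, 192.4]
tcp_rot: [0.0, 0.066, 0.998, 0.0]
contact_force: [-0.9, -0.0, 1.0]
width: -0.005
```

Request:
step_arm:
  motion:
    - [[0,0,0.08],0]
    - [[0,0,0.16],0]
    - [[0,0,0.24],0]
    - [[0,0,0.32],0]
    - [[0,0,0.4],0]

```text
time_s: 4.32
tcp_pos: [513.0, -51.8, 159.9]
tcp_rot: [0.0, 0.066, 0.998, 0.0]
contact_force: [-0.3, -0.3, 0.1]
width: -0.002
```

Request:
step_arm:
  motion:
    - [[0,0,0.06],0]
    - [[0,0,0.12],0]
    - [[0,0,0.18],0]
    - [[0,0,0.24],0]
    - [[0,0,0.3],0]

```text
time_s: 4.73
tcp_pos: [512.9, -51.8, 135.9]
tcp_rot: [0.0, 0.066, 0.998, -0.0]
contact_force: [-1.4, -0.4, 1.1]
width: -0.002
```

```bash
python3 d.py 514 -59 127 82; python3 -c "
from h import *
p=r.get_image('scene');save(p,'s2.png')
a=cv2.imread('pics/s2.png');cv2.imwrite('pics/s2b.png',cv2.resize(a[60:310,110:360],None,fx=2.4,fy=2.4,interpolation=2))"
```

```text
t 4.73 tcp [512.9 -51.8 135.9] heading 82.4 F [-1.4 -0.4  1.1] M [-0.    0.12 -0.04] w -0.002 j [-0.57  0.17  0.65  1.95 -0.12  1.06  1.56]
shares [-0.025 -0.087  0.111] turn 0.0011111111111111111 R [[-0.991, 0.132, 0.0], [0.132, 0.991, -0.0], [-0.0, -0.0, -1.0]]
```

View pics/s2b.png

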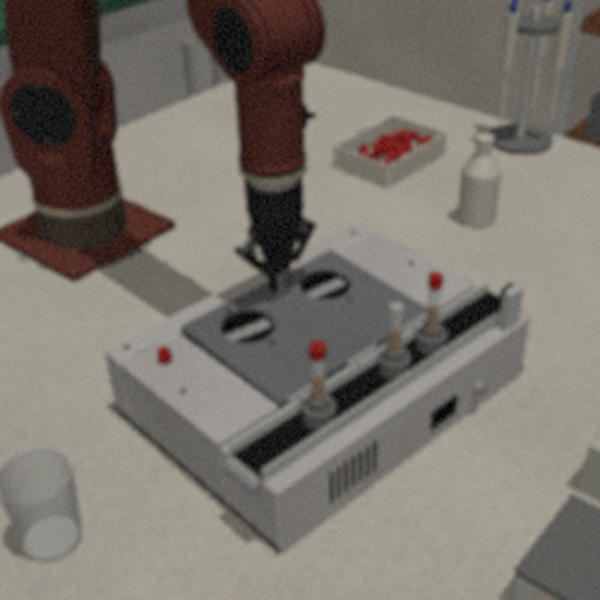

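Request:
step_arm:
  motion:
    - [[0,-0.05,0.03],0]
    - [[0,-0.05,0.06],0]
    - [[0,-0.05,0.09],0]
    - [[0,-0.05,0.12],0]
    - [[0,-0.05,0.12],0]

```text
time_s: 5.2
tcp_pos: [512.5, -56.1, 127.1]
tcp_rot: [0.0, 0.066, 0.998, 0.0]
contact_force: [-1.9, -1.1, 5.0]
width: -0.003
```

Request:
step_arm:
  motion:
    - [[0,0,0.03],0]
    - [[0,0,0.05],0]
    - [[0,0,0.05],0]

```text
time_s: 5.45
tcp_pos: [512.7, -56.1, 126.7]
tcp_rot: [-0.0, 0.066, 0.998, 0.001]
contact_force: [-23.0, 0.3, 53.4]
width: -0.001
```

```bash
python3 d.py 514 -59 127 82; python3 -c "
from h import *
p=r.get_image('scene');save(p,'s3.png')
a=cv2.imread('pics/s3.png');cv2.imwrite('pics/s3b.png',cv2.resize(a[150:250,170:320],None,fx=5,fy=5,interpolation=2))"
```

```text
t 5.45 tcp [512.7 -56.1 126.7] heading 82.4 F [-23.    0.3  53.4] M [0.25 5.19 0.04] w -0.001 j [-0.56  0.18  0.65  1.96 -0.13  1.04  1.58]
shares [-0.021 -0.034 -0.004] turn 0.0011111111111111111 R [[-0.991, 0.132, 0.0], [0.132, 0.991, 0.003], [0.0, 0.003, -1.0]]
```

View pics/s3b.png

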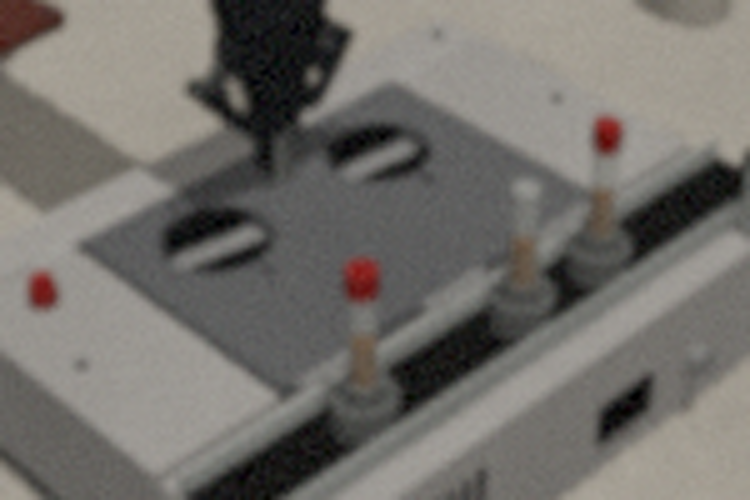

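Request:
step_arm:
  motion:
    - [[0,0,-0.3],0]
    - [[0,0,-0.6],0]
    - [[0.3,0,-0.95],0]
    - [[0.8,0,-0.95],0]
    - [[0.8,0,-0.95],0]
  grip: 0.53

```text
time_s: 5.92
tcp_pos: [444.1, -47.3, 199.3]
tcp_rot: [-0.0, 0.066, 0.998, 0.002]
contact_force: [-0.0, -0.4, -0.5]
width: 0.238
```

```bash
python3 d.py 514 -59 127 82; python3 -c "
from h import *
p=r.get_image('scene');save(p,'s4.png')
a=cv2.imread('pics/s4.png');cv2.imwrite('pics/s4b.png',cv2.resize(a[150:250,170:320],None,fx=5,fy=5,interpolation=2))
for n in('head_left','head_right','hatch_edge','hatch_hinge'):print(n,[(d['centre'],d['conf']) for d in r.pinpoint(n,p)])
p=r.get_image('top');save(p,'t4.png')
a=cv2.imread('pics/t4.png');cv2.imwrite('pics/t4b.png',cv2.resize(a[120:270,200:360],None,fx=4,fy=4,interpolation=2))
for n in('head_left','head_right','hatch_edge','hatch_hinge'):print(n,[(d['centre'],d['conf']) for d in r.pinpoint(n,p)])
"
```

```text
t 5.92 tcp [444.1 -47.3 199.3] heading 82.4 F [-0.  -0.4 -0.5] M [-0.06 -0.03 -0.02] w 0.238 j [-0.64 -0.09  0.62  2.03  0.05  1.19  1.4 ]
shares [-0.887 -0.033  0.903] turn 0.0011111111111111111 R [[-0.991, 0.132, -0.0], [0.132, 0.991, 0.004], [0.001, 0.004, -1.0]]
head_left [([243.3, 182.7], 0.68)]
head_right [([213.9, 197.5], 0.48)]
hatch_edge [([220.6, 180.3], 0.9)]
hatch_hinge [([259.4, 206.0], 0.63)]
head_left [([252.7, 210.3], 0.75)]
head_right [([293.9, 210.3], 0.5), ([258.4, 155.7], 0.44)]
hatch_edge [([254.3, 208.1], 0.43)]
hatch_hinge [([281.1, 171.2], 0.65), ([279.5, 197.2], 0.44)]
```

View pics/s4b.png

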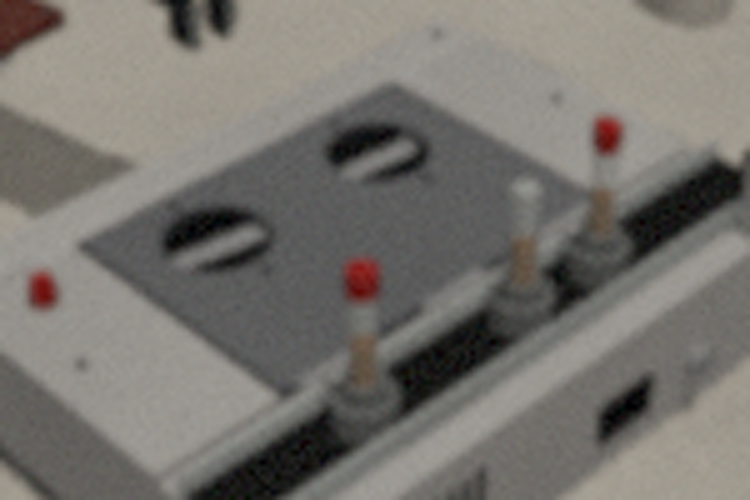

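View pics/t4b.png

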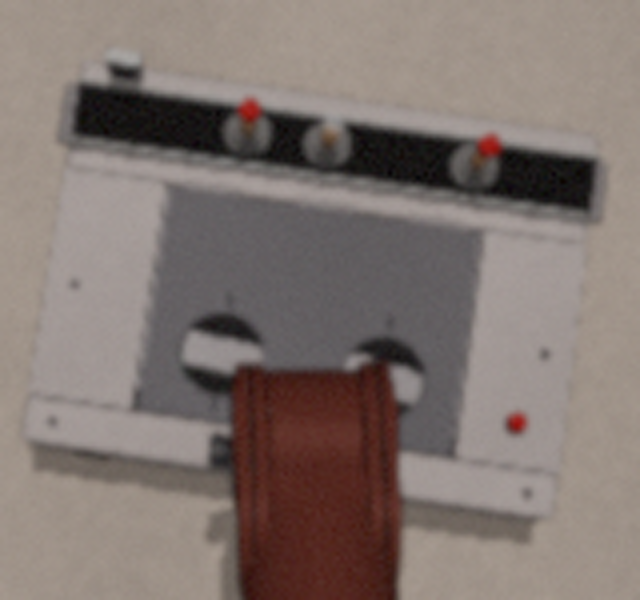

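```bash
python3 - <<'E'
from h import *
ps=r.get_image('scene');pt=r.get_image('top')
S=lambda u,v:(170+u/5-.4,150+v/5-.4);T=lambda u,v:(200+u/4-.375,120+v/4-.375)
for n,p,F,uv in[('L',ps,S,(377,152)),('L',pt,T,(222,353)),('R',ps,S,(217,240)),('R',pt,T,(385,378)),
 ('edge+',ps,S,(392,84)),('edge-',ps,S,(83,243)),('edge+',pt,T,(136,410)),('edge-',pt,T,(458,455)),('hinge+',pt,T,(165,184)),('hinge-',pt,T,(483,229)),('hinge-',ps,S,(282,396)),('hinge+',ps,S,(592,192))]:
    print(n,atz(p,F(*uv),110).round(1))
# blob centroids of traces
for n in('head_left','head_right'):
  for p in(ps,):
    for d in r.trace(n,p)[:1]:
        m=d['pixels']; ys,xs=np.nonzero(m); e=d['extent']
        print(n,'extent',np.round(e,1),atz(p,((e[0]+e[2])/2,(e[1]+e[3])/2),110).round(1),atz(p,(xs.mean(),ys.mean()),110).round(1),d['conf'])
for d in r.trace('head_left',pt)[:1]:
    ys,xs=np.nonzero(d['pixels']);print(atz(pt,(xs.mean(),ys.mean()),110))
E
```

```text
L [550.4   2.8 110. ]
L [546.9   6.  110. ]
R [ 533.3 -136.   110. ]
R [ 528.3 -134.4  110. ]
edge+ [504.7  75.6 110. ]
edge- [ 469.5 -190.5  110. ]
edge+ [496.4  78.6 110. ]
edge- [ 463.7 -197.3  110. ]
hinge+ [693.6  58.6 110. ]
hinge- [ 659.9 -218.7  110. ]
hinge- [ 662.8 -220.2  110. ]
hinge+ [690.2  54.8 110. ]
head_left extent [236.5 176.9 256.3 185. ] [557.7   1.3 110. ] [548.6  -1.1 110. ] 0.44
head_right extent [201.8 189.4 223.2 204.1] [ 529.  -133.7  110. ] [ 532.7 -139.3  110. ] 0.69
[549.66115407   9.52015    110.        ]
```

```bash
python3 d.py 548 5 160 82
```

```text
t 6.67 tcp [449.  -47.4 198.6] heading 82.4 F [-0.2  0.3 -0.4] M [ 0.03  0.   -0.05] w 0.232 j [-0.64 -0.08  0.62  2.02  0.05  1.19  1.4 ]
shares [-1.141  0.813  0.482] turn 0.0011111111111111111 R [[-0.991, 0.132, -0.0], [0.132, 0.991, -0.0], [0.0, -0.0, -1.0]]
```

Request:
step_arm:
  motion:
    - [[-0.5,0.4,0.1],0]
    - [[-0.95,0.81,0.2],0]
    - [[-0.95,0.81,0.4],0]
    - [[-0.95,0.81,0.4],0]

```text
time_s: 7.0
tcp_pos: [534.1, 10.4, 163.6]
tcp_rot: [-0.001, 0.064, 0.998, -0.001]
contact_force: [-0.6, 0.9, -1.4]
width: 0.233
```

Request:
step_arm:
  motion:
    - [[-0.19,0,0.1],0]
    - [[-0.19,0,0.1],0]
    - [[-0.19,0,0.1],0]

```text
time_s: 7.25
tcp_pos: [547.5, 4.2, 158.5]
tcp_rot: [-0.001, 0.066, 0.998, -0.001]
contact_force: [0.4, -0.0, 0.6]
width: 0.232
```

```bash
python3 d.py 548 5 130 82;  python3 -c "
from h import *
p=r.get_image('scene');save(p,'s5.png')
a=cv2.imread('pics/s5.png');cv2.imwrite('pics/s5b.png',cv2.resize(a[150:230,190:290],None,fx=7,fy=7,interpolation=2))"
```

```text
t 7.25 tcp [547.5   4.2 158.5] heading 82.4 F [ 0.4 -0.   0.6] M [-0.03  0.01 -0.01] w 0.232 j [-0.64  0.22  0.63  1.85 -0.14  1.12  1.48]
shares [-0.005  0.011  0.356] turn 0.0011111111111111111 R [[-0.991, 0.133, -0.001], [0.133, 0.991, -0.001], [0.001, -0.001, -1.0]]
```

View pics/s5b.png

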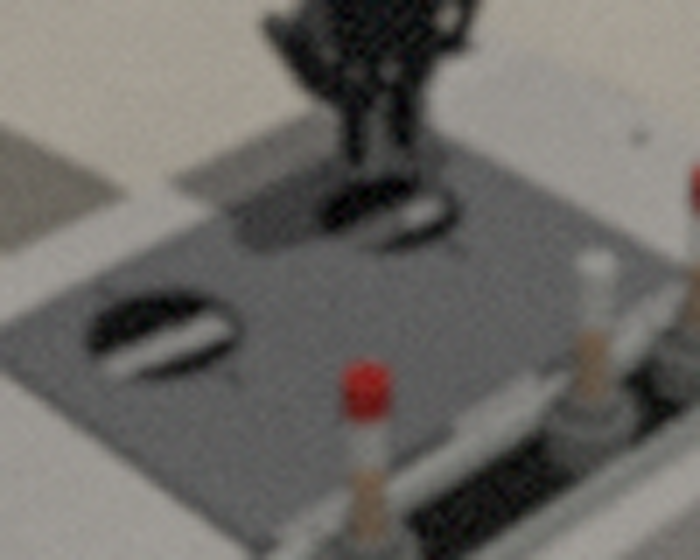

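Request:
step_arm:
  motion:
    - [[0,0,0.18],0]
    - [[0,0,0.33],0]
    - [[0,0,0.33],0]

```text
time_s: 7.55
tcp_pos: [546.0, 4.8, 130.5]
tcp_rot: [-0.001, 0.066, 0.998, -0.0]
contact_force: [-0.1, 0.0, -0.3]
width: 0.236
```

Request:
step_arm:
  motion:
    - [[0,0,0.05],0]
    - [[0,0,0.09],0]
    - [[0,0,0.12],0]
    - [[0,0,0.12],0]

```text
time_s: 7.88
tcp_pos: [547.7, 4.9, 122.5]
tcp_rot: [-0.0, 0.066, 0.998, -0.0]
contact_force: [-0.5, -0.7, 0.5]
width: 0.231
```

Request:
step_arm:
  motion:
    - [[0,0,0.03],0]
    - [[0,0,0.05],0]
    - [[0,0,0.05],0]

```text
time_s: 8.13
tcp_pos: [547.8, 4.9, 118.5]
tcp_rot: [-0.0, 0.066, 0.998, -0.0]
contact_force: [-0.5, 0.1, -0.2]
width: 0.232
```

```bash
python3 d.py 548 5 114 82;  python3 -c "
from h import *
p=r.get_image('scene');save(p,'s6.png')
a=cv2.imread('pics/s6.png');cv2.imwrite('pics/s6b.png',cv2.resize(a[150:230,190:290],None,fx=7,fy=7,interpolation=2))"
```

```text
t 8.13 tcp [547.8   4.9 118.5] heading 82.4 F [-0.5  0.1 -0.2] M [-0.04  0.    0.  ] w 0.232 j [-0.62  0.26  0.62  1.89 -0.18  1.04  1.5 ]
shares [-0.003  0.002  0.056] turn 0.0011111111111111111 R [[-0.991, 0.132, -0.0], [0.132, 0.991, -0.0], [0.0, -0.0, -1.0]]
```

View pics/s6b.png

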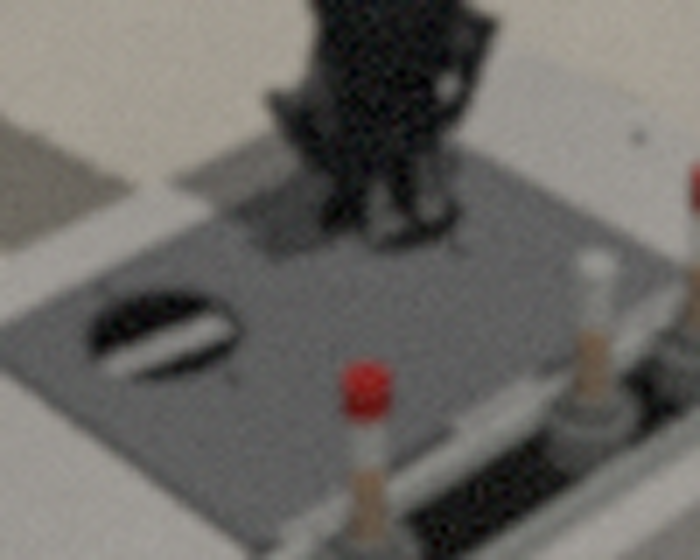

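Request:
step_arm:
  motion:
    - [[0,0,0.02],0]
    - [[0,0,0.04],0]
    - [[0,0,0.04],0]

```text
time_s: 8.43
tcp_pos: [547.7, 4.9, 115.2]
tcp_rot: [-0.0, 0.066, 0.998, -0.0]
contact_force: [-0.9, -0.6, -0.8]
width: 0.236
```

Request:
step_arm:
  motion:
    - [[0,0,0],0.02]
    - [[0,0,0],0.035]
    - [[0,0,0],0.05]

```text
time_s: 8.68
tcp_pos: [547.9, 4.8, 115.5]
tcp_rot: [0.0, 0.224, 0.975, 0.0]
contact_force: [1.0, 0.3, -0.3]
width: 0.232
```

```bash
python3 d.py 548 5 114 82
```

```text
t 8.68 tcp [547.9   4.8 115.5] heading 64.2 F [ 1.   0.3 -0.3] M [-0.02 -0.03 -0.03] w 0.232 j [-0.66  0.28  0.67  1.9  -0.2   1.03  1.21]
shares [-0.     0.003  0.019] turn -0.049444444444444444 R [[-0.9, 0.436, 0.0], [0.436, 0.9, 0.0], [-0.0, 0.0, -1.0]]
```

Request:
step_arm:
  motion:
    - [[0,0,0],0.02]
    - [[0,0,0],0.035]
    - [[0,0,0],0.05]
    - [[0,0,0],0.05]

```text
time_s: 9.02
tcp_pos: [547.7, 4.9, 115.5]
tcp_rot: [-0.0, 0.373, 0.928, -0.0]
contact_force: [-1.8, -0.4, 0.7]
width: 0.239
```

```bash
python3 d.py 548 5 114 82;  python3 -c "
from h import *
p=r.get_image('scene');save(p,'s7.png')
a=cv2.imread('pics/s7.png');cv2.imwrite('pics/s7b.png',cv2.resize(a[150:230,190:290],None,fx=7,fy=7,interpolation=2))"
```

```text
t 9.02 tcp [547.7   4.9 115.5] heading 46.2 F [-1.8 -0.4  0.7] M [-0.    0.23 -0.03] w 0.239 j [-0.71  0.29  0.72  1.9  -0.22  1.03  0.91]
shares [-0.002  0.003  0.019] turn -0.09944444444444443 R [[-0.722, 0.692, -0.0], [0.692, 0.722, -0.0], [0.0, -0.0, -1.0]]
```

View pics/s7b.png

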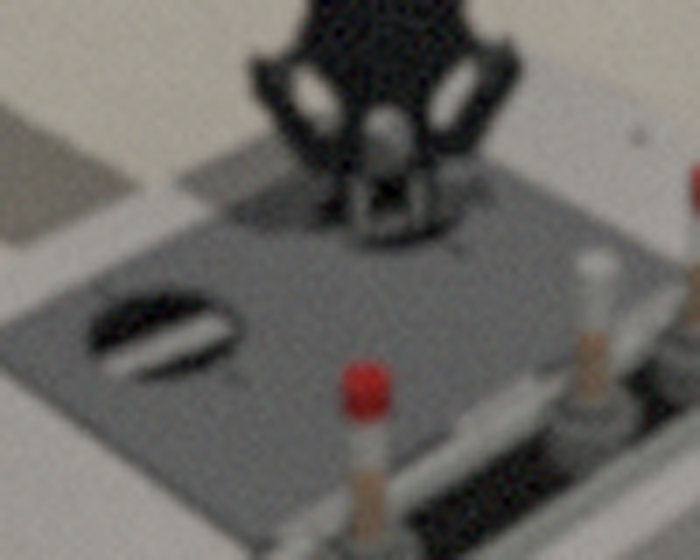

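Request:
step_arm:
  motion:
    - [[0,0,0],0.02]
    - [[0,0,0],0.04]
    - [[0,0,0],0.06]
    - [[0,0,0],0.075]
    - [[0,0,0],0.09]

```text
time_s: 9.48
tcp_pos: [547.3, 5.6, 115.4]
tcp_rot: [-0.001, 0.616, 0.788, -0.0]
contact_force: [-3.9, 2.6, 2.6]
width: 0.231
```

Request:
step_arm:
  motion:
    - [[0,0,0],0.015]
    - [[0,0,0],0.03]
    - [[0,0,0],0.045]
    - [[0,0,0],0.055]
    - [[0,0,0],0.055]

```text
time_s: 9.9
tcp_pos: [547.2, 6.1, 115.3]
tcp_rot: [-0.001, 0.742, 0.671, -0.0]
contact_force: [-3.0, 3.9, 2.3]
width: 0.235
```

```bash
python3 d.py 548 5 114 -17
```

```text
t 9.9 tcp [547.2   6.1 115.3] heading -5.7 F [-3.   3.9  2.3] M [0.86 0.67 0.05] w 0.235 j [-0.85  0.33  0.9   1.91 -0.3   1.05  0.07]
shares [-0.013  0.012  0.017] turn 0.03138888888888889 R [[0.1, 0.995, -0.002], [0.995, -0.1, 0.001], [0.001, -0.002, -1.0]]
```

Request:
step_arm:
  motion:
    - [[0,0,0],0.01]
    - [[0,0,0],0.018]
    - [[0,0,0],0.025]
    - [[0,0,0],0.025]

```text
time_s: 10.23
tcp_pos: [547.2, 6.3, 115.3]
tcp_rot: [-0.001, 0.791, 0.611, -0.0]
contact_force: [-4.3, 4.2, 2.4]
width: 0.237
```

```bash
python3 d.py 548 5 114 -17;  python3 -c "
from h import *
p=r.get_image('scene');save(p,'s8.png')
a=cv2.imread('pics/s8.png');cv2.imwrite('pics/s8b.png',cv2.resize(a[150:230,190:290],None,fx=7,fy=7,interpolation=2))"
```

```text
t 10.23 tcp [547.2   6.3 115.3] heading -14.6 F [-4.3  4.2  2.4] M [0.94 0.78 0.  ] w 0.237 j [-0.87  0.34  0.93  1.91 -0.31  1.05 -0.07]
shares [-0.014  0.014  0.016] turn 0.006666666666666666 R [[0.253, 0.968, -0.002], [0.968, -0.253, 0.002], [0.001, -0.002, -1.0]]
```

View pics/s8b.png

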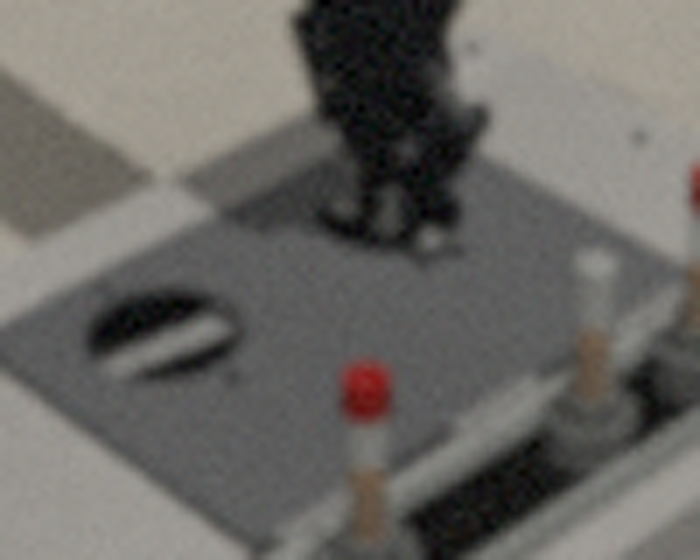

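Request:
step_arm:
  motion:
    - [[0,0,0],0.008]
    - [[0,0,0],0.015]
    - [[0,0,0],0.015]

```text
time_s: 10.53
tcp_pos: [547.2, 6.5, 115.3]
tcp_rot: [-0.001, 0.819, 0.573, -0.0]
contact_force: [-3.3, 4.6, 3.3]
width: 0.236
```

```bash
python3 d.py 548 5 114 -22
```

```text
t 10.53 tcp [547.2   6.5 115.3] heading -20.0 F [-3.3  4.6  3.3] M [1.09 0.83 0.04] w 0.236 j [-0.89  0.35  0.95  1.91 -0.33  1.05 -0.15]
shares [-0.014  0.015  0.016] turn 0.005555555555555556 R [[0.342, 0.94, -0.002], [0.94, -0.342, 0.002], [0.001, -0.002, -1.0]]
```

Request:
step_arm:
  motion:
    - [[0,0,0],0.008]
    - [[0,0,0],0.015]
    - [[0,0,0],0.015]

```text
time_s: 10.78
tcp_pos: [547.4, 6.6, 115.3]
tcp_rot: [-0.001, 0.845, 0.534, -0.0]
contact_force: [-3.8, 5.2, 2.8]
width: 0.236
```

```bash
python3 d.py 548 5 114 -22;  python3 -c "
from h import *
p=r.get_image('scene');save(p,'s9.png')
a=cv2.imread('pics/s9.png');cv2.imwrite('pics/s9b.png',cv2.resize(a[150:230,190:290],None,fx=7,fy=7,interpolation=2))"
```

```text
t 10.78 tcp [547.4   6.6 115.3] heading -25.4 F [-3.8  5.2  2.8] M [1.13 0.77 0.14] w 0.236 j [-0.9   0.35  0.97  1.91 -0.34  1.05 -0.23]
shares [-0.014  0.015  0.017] turn -0.009444444444444445 R [[0.429, 0.903, -0.002], [0.903, -0.429, 0.002], [0.001, -0.002, -1.0]]
```

View pics/s9b.png

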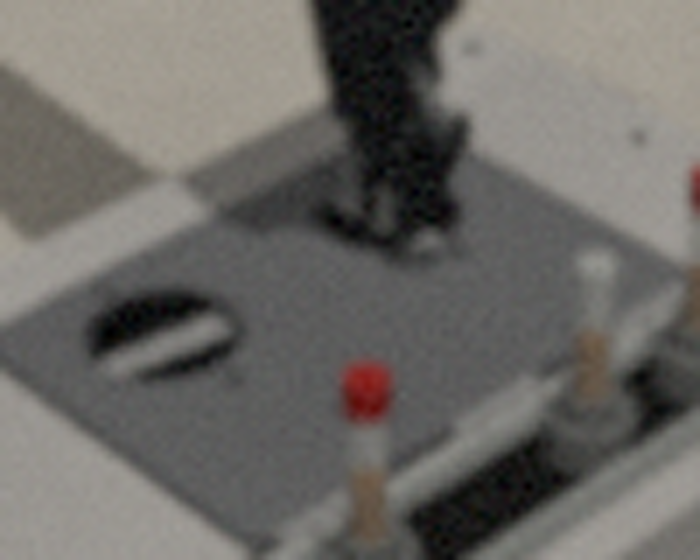

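Request:
step_arm:
  motion:
    - [[0,0,0],0.008]
    - [[0,0,0],0.015]
    - [[0,0,0],0.015]

```text
time_s: 11.08
tcp_pos: [548.0, 6.6, 115.5]
tcp_rot: [-0.001, 0.869, 0.495, 0.0]
contact_force: [-0.9, 6.5, 1.7]
width: 0.234
```

```bash
python3 d.py 548 5 114 -22
```

```text
t 11.08 tcp [548.    6.6 115.5] heading -30.7 F [-0.9  6.5  1.7] M [1.36 0.26 1.14] w 0.234 j [-0.92  0.36  0.99  1.91 -0.35  1.06 -0.32]
shares [-0.017  0.01   0.019] turn -0.024166666666666666 R [[0.511, 0.86, -0.0], [0.86, -0.511, 0.001], [0.001, -0.001, -1.0]]
```

Request:
step_arm:
  motion:
    - [[0,0,0],-0.019]
    - [[0,0,0],-0.038]
    - [[0,0,-0.2],-0.05]
    - [[0,0,-0.5],-0.05]
    - [[0,0,-0.6],-0.05]

```text
time_s: 11.5
tcp_pos: [549.0, 3.9, 166.0]
tcp_rot: [0.001, 0.782, 0.624, 0.001]
contact_force: [0.2, 0.4, 0.8]
width: 0.235
```

```bash
python3 d.py 530.8 -134 160 76;  python3 -c "
from h import *
p=r.get_image('scene');save(p,'s10.png')
a=cv2.imread('pics/s10.png');cv2.imwrite('pics/s10b.png',cv2.resize(a[150:230,190:290],None,fx=7,fy=7,interpolation=2))"
```

```text
t 11.5 tcp [549.    3.9 166. ] heading -12.8 F [0.2 0.4 0.8] M [-0.03 -0.02  0.02] w 0.235 j [-0.91  0.27  0.96  1.86 -0.24  1.14 -0.09]
shares [-1.732  0.16   0.074] turn -0.24666666666666665 R [[0.222, 0.975, 0.003], [0.975, -0.222, 0.0], [0.001, 0.003, -1.0]]
```

View pics/s10b.png

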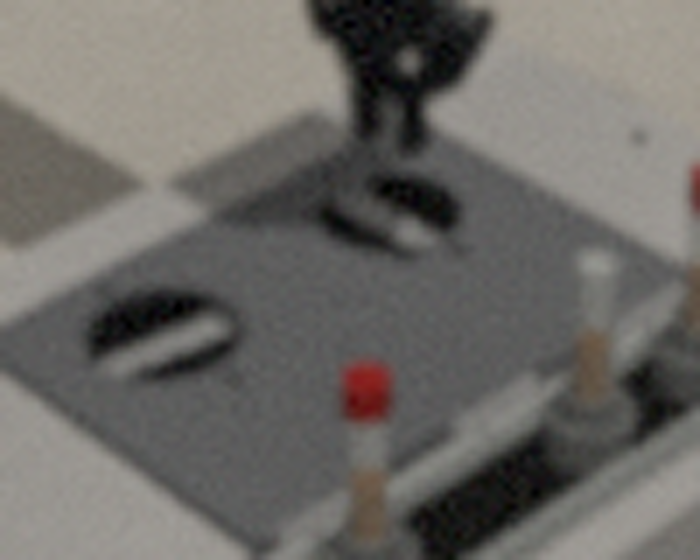

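Request:
step_arm:
  motion:
    - [[-0.3,0.03,0],-0.0198]
    - [[-0.6,0.06,0],-0.0396]
    - [[-0.9,0.08,0],-0.0594]
    - [[-0.9,0.08,0],-0.079]
    - [[-0.9,0.08,0],-0.099]

```text
time_s: 11.97
tcp_pos: [537.3, -68.8, 162.8]
tcp_rot: [-0.0, 0.553, 0.833, -0.0]
contact_force: [0.3, 0.4, 0.3]
width: 0.234
```

```bash
python3 d.py 530 -132.5 160 76
```

```text
t 11.97 tcp [537.3 -68.8 162.8] heading 22.9 F [0.3 0.4 0.3] M [ 0.05  0.05 -0.03] w 0.234 j [-0.72  0.23  0.87  1.87 -0.2   1.13  0.63]
shares [-0.698 -0.394  0.036] turn -0.1475 R [[-0.389, 0.921, -0.0], [0.921, 0.389, -0.0], [-0.0, -0.0, -1.0]]
```

Request:
step_arm:
  motion:
    - [[-0.3,-0.2,0],-0.0198]
    - [[-0.6,-0.35,0],-0.0396]
    - [[-0.7,-0.39,0],-0.0594]
    - [[-0.7,-0.39,0],-0.079]
    - [[-0.7,-0.39,0],-0.099]

```text
time_s: 12.38
tcp_pos: [530.2, -131.7, 162.7]
tcp_rot: [-0.0, 0.271, 0.963, -0.0]
contact_force: [0.1, 0.6, -0.5]
width: 0.235
```

```bash
python3 d.py 530 -132.5 155 76
```

```text
t 12.38 tcp [ 530.2 -131.7  162.7] heading 58.6 F [ 0.1  0.6 -0.5] M [-0.01  0.02 -0.02] w 0.235 j [-0.53  0.23  0.8   1.86 -0.18  1.13  1.35]
shares [-0.004 -0.009  0.096] turn -0.04833333333333333 R [[-0.853, 0.521, -0.001], [0.521, 0.853, -0.0], [0.0, -0.001, -1.0]]
```

Request:
step_arm:
  motion:
    - [[0,-0.01,0],-0.0198]
    - [[0,-0.01,0.1],-0.0396]
    - [[0,-0.01,0.2],-0.048]
    - [[0,-0.01,0.38],-0.048]
    - [[0,-0.01,0.38],-0.048]

```text
time_s: 12.8
tcp_pos: [528.6, -130.9, 130.3]
tcp_rot: [-0.002, 0.125, 0.992, -0.0]
contact_force: [-1.5, 0.5, -0.2]
width: 0.235
```

```bash
python3 d.py 530 -132.5 118 76;  python3 -c "
from h import *
p=r.get_image('scene');save(p,'s11.png')
a=cv2.imread('pics/s11.png');cv2.imwrite('pics/s11b.png',cv2.resize(a[150:230,180:280],None,fx=7,fy=7,interpolation=2))"
```

```text
t 12.8 tcp [ 528.6 -130.9  130.3] heading 75.6 F [-1.5  0.5 -0.2] M [0.05 0.06 0.01] w 0.235 j [-0.48  0.26  0.74  1.89 -0.2   1.07  1.66]
shares [-0.022 -0.015  0.154] turn -0.0011111111111111111 R [[-0.969, 0.249, -0.004], [0.249, 0.969, 0.0], [0.004, -0.001, -1.0]]
```

View pics/s11b.png

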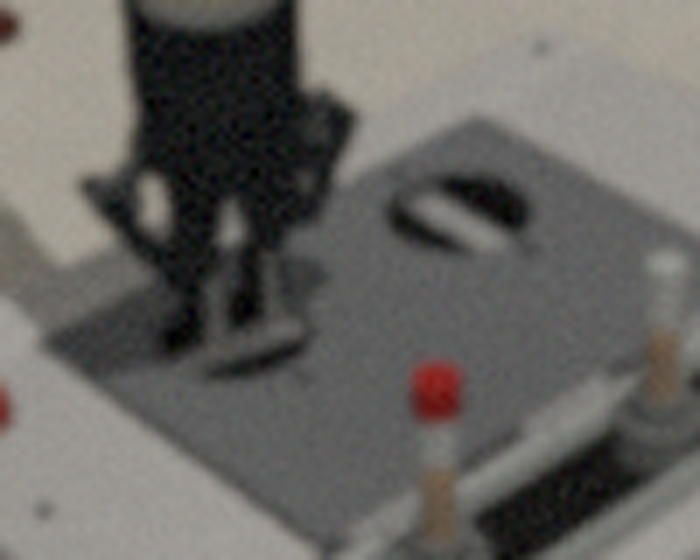

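Request:
step_arm:
  motion:
    - [[-0.01,-0.01,0.05],0]
    - [[-0.01,-0.01,0.1],0]
    - [[-0.01,-0.01,0.13],0]
    - [[-0.01,-0.01,0.13],0]

```text
time_s: 13.18
tcp_pos: [530.7, -132.0, 122.4]
tcp_rot: [-0.0, 0.126, 0.992, -0.0]
contact_force: [-0.1, 0.7, -1.1]
width: 0.234
```

Request:
step_arm:
  motion:
    - [[0,0,0.02],0]
    - [[0,0,0.04],0]
    - [[0,0,0.06],0]
    - [[0,0,0.06],0]

```text
time_s: 13.52
tcp_pos: [530.7, -132.0, 117.7]
tcp_rot: [-0.0, 0.126, 0.992, -0.0]
contact_force: [0.3, -0.2, -0.1]
width: 0.232
```

```bash
python3 d.py 530 -132.5 115.3 76
```

```text
t 13.52 tcp [ 530.7 -132.   117.7] heading 75.5 F [ 0.3 -0.2 -0.1] M [ 0.02  0.05 -0.04] w 0.232 j [-0.47  0.28  0.73  1.9  -0.22  1.04  1.68]
shares [ 0.007 -0.008  0.03 ] turn -0.001388888888888889 R [[-0.968, 0.25, -0.0], [0.25, 0.968, 0.0], [0.0, -0.0, -1.0]]
```

Now turn, about 35° per call, to heading ≈ -20 before the slow finish.

Request:
step_arm:
  motion:
    - [[0,0,0.03],0]
    - [[0,0,0.03],0.0198]
    - [[0,0,0.03],0.0396]
    - [[0,0,0.03],0.0594]
    - [[0,0,0.03],0.079]

```text
time_s: 13.93
tcp_pos: [530.7, -131.9, 115.4]
tcp_rot: [-0.0, 0.369, 0.93, 0.0]
contact_force: [-1.4, 1.4, 0.1]
width: 0.238
```

Request:
step_arm:
  motion:
    - [[0,0,0],0.018]
    - [[0,0,0],0.036]
    - [[0,0,0],0.054]
    - [[0,0,0],0.072]
    - [[0,0,0],0.09]

```text
time_s: 14.35
tcp_pos: [530.8, -132.0, 115.5]
tcp_rot: [-0.0, 0.613, 0.79, -0.0]
contact_force: [-0.1, 0.1, 0.1]
width: 0.236
```

```bash
python3 d.py 530 -132.5 115.3 -20;  python3 -c "
from h import *
p=r.get_image('scene');save(p,'s12.png')
a=cv2.imread('pics/s12.png');cv2.imwrite('pics/s12b.png',cv2.resize(a[150:230,180:280],None,fx=7,fy=7,interpolation=2))"
```

```text
t 14.35 tcp [ 530.8 -132.   115.5] heading 14.4 F [-0.1  0.1  0.1] M [-0.02  0.1   0.1 ] w 0.236 j [-0.63  0.34  0.94  1.91 -0.32  1.05  0.7 ]
shares [-0.003 -0.011  0.002] turn 0.09555555555555555 R [[-0.248, 0.969, -0.0], [0.969, 0.248, 0.0], [0.0, -0.0, -1.0]]
```

View pics/s12b.png

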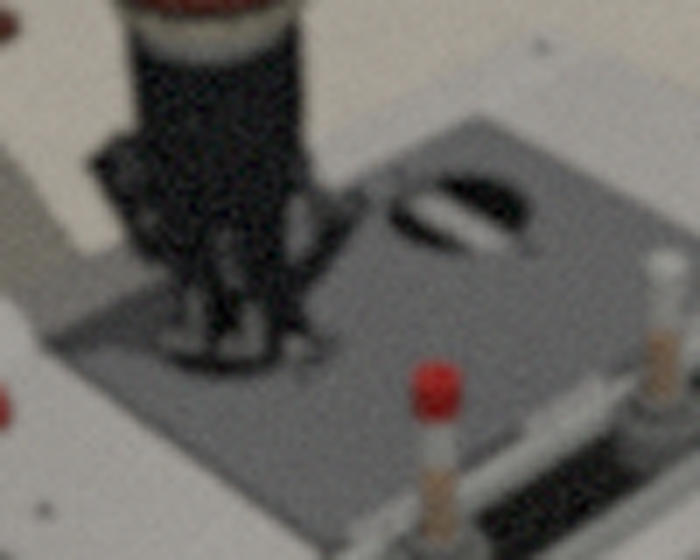

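Request:
step_arm:
  motion:
    - [[0,0,0],0.018]
    - [[0,0,0],0.036]
    - [[0,0,0],0.054]
    - [[0,0,0],0.072]
    - [[0,0,0],0.085]

```text
time_s: 14.82
tcp_pos: [530.8, -132.2, 115.5]
tcp_rot: [0.0, 0.799, 0.601, -0.0]
contact_force: [0.6, -0.5, 0.6]
width: 0.234
```

Request:
step_arm:
  motion:
    - [[0,0,0],0.01]
    - [[0,0,0],0.02]
    - [[0,0,0],0.02]

```text
time_s: 15.07
tcp_pos: [530.8, -132.2, 115.4]
tcp_rot: [0.0, 0.835, 0.551, -0.0]
contact_force: [0.1, -0.1, -0.3]
width: 0.235
```

```bash
python3 d.py 530 -132.5 115.3 -30
```

```text
t 15.07 tcp [ 530.8 -132.2  115.4] heading -23.1 F [ 0.1 -0.1 -0.3] M [-0.04  0.07  0.07] w 0.235 j [-0.73  0.41  1.09  1.91 -0.41  1.07  0.13]
shares [-0.007 -0.008  0.002] turn 0.01916666666666667 R [[0.393, 0.92, -0.0], [0.92, -0.393, -0.001], [-0.001, 0.0, -1.0]]
```

Request:
step_arm:
  motion:
    - [[0,0,0],0.008]
    - [[0,0,0],0.016]
    - [[0,0,0],0.016]

```text
time_s: 15.32
tcp_pos: [530.6, -132.2, 115.6]
tcp_rot: [-0.0, 0.86, 0.51, -0.001]
contact_force: [-3.3, -0.6, 4.3]
width: 0.231
```

```bash
python3 d.py 530 -132.5 115.3 -30
```

```text
t 15.32 tcp [ 530.6 -132.2  115.6] heading -28.7 F [-3.3 -0.6  4.3] M [-0.14  0.7   0.75] w 0.231 j [-0.75  0.42  1.12  1.91 -0.43  1.08  0.05]
shares [-0.007 -0.005  0.003] turn 0.0036111111111111114 R [[0.481, 0.877, -0.001], [0.877, -0.481, -0.0], [-0.001, -0.001, -1.0]]
```

Request:
step_arm:
  motion:
    - [[0,0,0],0.005]
    - [[0,0,0],0.005]

```text
time_s: 15.48
tcp_pos: [530.6, -132.2, 115.6]
tcp_rot: [-0.0, 0.868, 0.497, -0.0]
contact_force: [-3.1, -0.8, 4.5]
width: 0.234
```

Request:
step_arm:
  motion:
    - [[0,0,0],-0.019]
    - [[0,0,0],-0.038]
    - [[0,0,-0.2],-0.055]
    - [[0,0,-0.6],-0.055]
    - [[0,0,-0.95],-0.055]

```text
time_s: 15.9
tcp_pos: [530.5, -132.3, 192.4]
tcp_rot: [-0.0, 0.77, 0.638, -0.0]
contact_force: [1.0, 0.4, 0.2]
width: 0.233
```

```bash
python3 d.py 450 -60 230 -10
```

```text
t 15.9 tcp [ 530.5 -132.3  192.4] heading -10.7 F [1.  0.4 0.2] M [-0.01 -0.08 -0.04] w 0.233 j [-0.79  0.28  1.12  1.83 -0.27  1.2   0.23]
shares [ 0.701 -1.157 -0.47 ] turn -0.0019444444444444444 R [[0.185, 0.983, -0.001], [0.983, -0.185, 0.0], [-0.0, -0.001, -1.0]]
```

Request:
step_arm:
  motion:
    - [[0.2,-0.3,-0.5],0]
    - [[0.6,-0.6,-0.7],0]
    - [[0.9,-0.9,-0.7],0]
    - [[0.9,-0.9,-0.7],0]

```text
time_s: 16.23
tcp_pos: [473.7, -46.3, 248.4]
tcp_rot: [0.0, 0.77, 0.638, 0.001]
contact_force: [0.1, 1.5, -0.9]
width: 0.236
```

Request:
step_arm:
  motion:
    - [[0.9,-0.6,0],0]
    - [[0.9,-0.6,0],0]
    - [[0.9,-0.6,0],0]

```text
time_s: 16.48
tcp_pos: [437.7, 38.9, 247.9]
tcp_rot: [-0.001, 0.767, 0.641, 0.001]
contact_force: [0.1, 0.4, 0.7]
width: 0.236
```

Request:
step_arm:
  motion:
    - [[0.95,-0.1,0],0]
    - [[0.95,-0.1,0],0]
    - [[0.95,-0.1,0],0]

```text
time_s: 16.73
tcp_pos: [446.2, 115.1, 247.7]
tcp_rot: [-0.0, 0.767, 0.641, 0.001]
contact_force: [-1.5, 0.4, 0.2]
width: 0.238
```

Request:
step_arm:
  motion:
    - [[0.95,-0.1,0],0]
    - [[0.95,-0.1,0],0]
    - [[0.95,-0.1,0],0]

```text
time_s: 16.98
tcp_pos: [452.4, 191.5, 247.3]
tcp_rot: [0.0, 0.767, 0.641, 0.001]
contact_force: [-0.6, 0.6, -0.5]
width: 0.232
```

```bash
python3 d.py 450 -60 230 -10;python3 -c "
from h import *
p=r.get_image('scene');save(p,'s13.png')
a=cv2.imread('pics/s13.png');cv2.imwrite('pics/s13b.png',cv2.resize(a[150:250,170:320],None,fx=5,fy=5,interpolation=2))
p=r.get_image('top');save(p,'t13.png')
a=cv2.imread('pics/t13.png');cv2.imwrite('pics/t13b.png',cv2.resize(a[120:270,200:360],None,fx=4,fy=4,interpolation=2))"
```

```text
t 16.98 tcp [452.4 191.5 247.3] heading -10.3 F [-0.6  0.6 -0.5] M [ 0.01  0.08 -0.07] w 0.232 j [-1.29 -0.03  0.79  1.87  0.02  1.29 -0.68]
shares [-3.1    0.53   0.214] turn -0.0008333333333333333 R [[0.178, 0.984, 0.001], [0.984, -0.178, 0.001], [0.001, 0.001, -1.0]]
```

View pics/s13b.png

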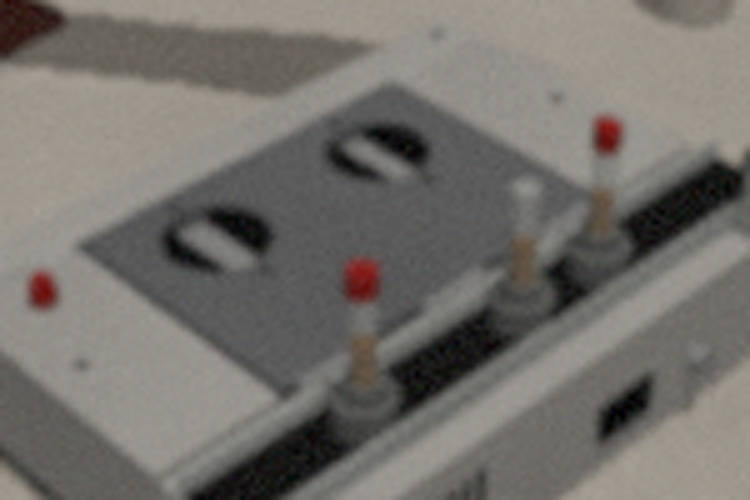

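View pics/t13b.png

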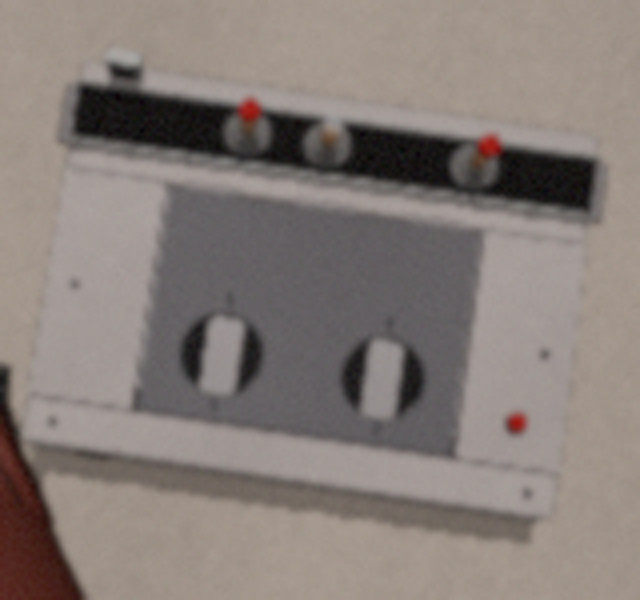

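```bash
python3 - <<'E'
from h import *
for n in range(3):
  p=r.get_image('top'); g=p['color'].astype(float).mean(2) if n==0 else g+p['color'].astype(float).mean(2)
g/=3
K=3
for nm,c in(('L',(548,6)),('R',(530.5,-133))):
    u0=proj(p,[*c,110]); 
    # world-rectified patch on slot floor z=96
    s=np.arange(-45,45.1,.75); A,B=np.meshgrid(s,s,indexing='ij')
    pts=np.array([proj(p,[c[0]+a,c[1]+b,96]) for a,b in zip(A.ravel(),B.ravel())]).astype(np.float32).reshape(*A.shape,2)
    im=cv2.remap(g.astype(np.float32),pts[...,0],pts[...,1],cv2.INTER_CUBIC)
    m=(A**2+B**2<34**2); w=(im>110)&m
    print(nm,np.percentile(im[m],[5,50,95]))
    a,b=A[w],B[w]; C=np.cov(a,b); e,v=np.linalg.eigh(C); d=v[:,1]*np.sign(v[0,1]); print('centre',a.mean()+c[0],b.mean()+c[1],'slot heading',np.degrees(np.arctan2(d[1],d[0])),'sd',np.sqrt(e))
S=lambda u,v:(200+u/4-.375,120+v/4-.375)
for q in(((230,298),(215,405)),((390,322),(377,428)),((165,184),(136,410)),((483,229),(458,455))):
    A,B=[atz(p,S(*x),110) for x in q]; d=A-B; print('ref heading',np.degrees(np.arctan2(d[1],d[0])))
for n in('cap','puck1','beaker'):
    print(n,[np.round(d['centre'],1).tolist() for d in r.pinpoint(n,p)[:3]])
E
```

```text
L [ 29.83206291 116.84375763 149.94558105]
centre 547.3005295675199 6.052736098852604 slot heading -7.529194228117159 sd [ 8.46031579 18.5692765 ]
R [ 28.2968914  111.65081024 147.57792358]
centre 529.7550350930729 -133.12862374122673 slot heading -7.063560203827909 sd [ 8.12998468 18.5833555 ]
ref heading -6.7954457300419255
ref heading -6.518591268965481
ref heading -5.789664829888546
ref heading -6.202313165972998
cap [[324.9, 225.8]]
puck1 [[316.7, 161.9], [259.8, 153.0]]
beaker [[384.1, 220.6]]
```

```bash
python3 -c "
from rig import r
s=r.get_state();print(s['time_s'],abs(s['qvel']).max(),s['contact_force'].round(1));print(r.sign_off())"
```

```text
17.3833 0.004562369270503094 [-0.2  0.7  0.2]
the job is handed in; nothing more can be done
None
```

The hatch is shut and both fasteners are turned clockwise to their stops. I handed the job in at 17.4 s.

- **Hatch:** I pushed it down with the closed fingertips between the two fasteners. Contact went stiff with the fingertips at deck height, peaking at about 53 N at the wrist (limit 120 N). Both cameras then showed the hatch flush with the deck.
- **Fasteners:** I set both fingertips in each slot, slightly apart, and turned the left one and then the right one. At the end of each turn the turning moment rose sharply, to about 1.1 N m left and 0.75 N m right, against the 0.08 N m needed to turn them. The tool turned well past the locked angle before the moment rose, because the tips are loose in the slots.
- **Last checks:** In the top camera the slots lie at -7.5° (left) and -7.1° (right). The index lines measured -6.5° to -6.8° and the module -7.1°, so they agree to about 1°. That is about as fine as I can measure.
- **Other items:** The tubes and the cap look unmoved in the pictures. I detected the beaker once, about 4 px off its first reading, though I never went near it. I did not check the bottle separately and stayed clear of it. The arm was standing still and touching nothing at hand-in.

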